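# Load the carrying caddy on the glass bench and hold it up level

### The arm

A 7-joint arm with a two-finger parallel gripper is mounted at the origin on the work surface. World frame = base frame: x ahead of the robot, y to its left, z up, the work surface at z = 0. Lengths are in m, angles in rad, forces in N, time in s.
With the tool pointing down it reaches from about 0.425 to 0.875 m from the base axis. Payload 4.7 kg.
Tool frame: the origin (TCP) lies between the finger pads; the fingertips stand 14 mm ahead of it and the grasp point (between the pads) lies 5 mm behind it; z points along the fingers, y is the line along which they close (so a half turn about z gives the same grasp; the last joint's range is limited). The gripper opens to 87 mm and grips with 3 to 60 N. Pads are 19 mm wide; open, the fingers measure 117 mm over their backs; the gripper's body (75 mm by 190 mm) begins 51 mm behind the grasp point.
Start: joints at [-1.276, 0.321, -0.07, 1.45, 0.023, 1.371, -0.057], TCP at [0.18, 0.625, 0.199] pointing down, gripper open.
Joint ranges: [-2.86, 2.86], [-0.3, 2.09], [-1.38, 1.24], [0.06, 2.45], [-1.56, 4.7], [0.09, 2.05], [-2.69, 2.69]. Speed limits (rad/s): [2.57, 2.57, 3.14, 3.14, 3.14, 3.14, 3.14].

### API

Orientations are given as a rotation vector (axis times angle).
In Python, from bench import get_state, get_image, camera_params, close_job gives the robot as it stands. The module is installed in compiled form; this text tells all that it offers.
- The arm moves only by the tool arm_command, never from a script. Its argument "motion" is a list of rows, each a list of 5 numbers: the finger opening in mm, from 0 to 87, then the shift along the tool's x, y, z in mm, then the turn about the tool's z in degrees. In form: [[gripper, x, y, z, spin], ...]. A call has 1 to 5 rows; each row is the pose to reach, as a shift and turn from the pose commanded when the call began, along the tool's axes at that moment; what a row does not reach only later rows make up. A row lasts 1/12 s, in which the tool goes at most 41.7 mm and 7.16 degrees, less where a joint would pass 70% of its speed; a pose out of reach is approached as far as the arm can. A call with a gripper value outside its range is refused whole. The fingers move at their own pace and stop on an object; "newtons" is the grip in N (left out, the last holds). Time passes only in rows, so rows that repeat a pose let the fingers close. It gives the time, the measured TCP pose, the force, the opening and the grip force at its end, in the units of the state.
- get_state(): the state, without advancing time (a new reading comes with each control period).
- get_image(name): name is "scene" or "top" or "wrist"; returns (picture, depth): 480x640x3 uint8, red, green, blue; 480x640 float32, m along the optical axis (not along the pixel's ray), 0 where there is no reading.
- camera_params(name): a dict with "intrinsics" (3x3 intrinsics, pixels), "extrinsics" (4x4, takes a point from camera to world coordinates). Camera axes: x right, y down, z forward; pixel columns grow to the right and rows downward; lengths in m; the calibration is good to about 2 mm. A picture is of the moment at which its call begins: read the wrist's pose just before it. camera_params takes no time and is no camera call; for the wrist camera it gives the pose at the moment of the call.
- close_job(): hands the job in; it is judged then, once.
The state is a dict: "time": time; "joint_positions": joint angles; "qd": joint speeds; "joint_torque": joint torques, N m; "position": TCP position; "tool_rot": TCP orientation; "ft_force": force on the tool from outside, world axes, zero at the start; "torque": the same for the moment, N m; "grip_width": opening from 0.0 (shut) to 1.0 (fully open); "grip_force": force on a finger pad.
Only numpy, scipy, OpenCV 4.12 (cv2) and the standard library are available. Lean on these libraries where they do the work, as an engineer would, in place of code of your own. Each camera call takes 0.05 s, during which the arm holds its last target. There are 200 camera calls.

### The job

Clear up the glass bench: stand the clear tumbler, the amber candle jar and the dark wooden pepper mill gently and upright in the open bays of the wooden carrying caddy while it stands on the glass. Then take the caddy by its bar handle, lift it about 10 cm clear of the glass and finish while holding it there, still and level, with the three things standing in it; do not put it down or let go. Knock nothing over and leave the lamp, the upside-down bowl, the herb pot and the green drinks can where they are.

Things in the scene. Friction and masses are not known exactly. Their poses are not given: they have to be found in the camera images.
- caddy: Loose wooden carrying caddy (0.38 kg), 200 mm along its own x, 240 mm along its own y. Origin: centre of its underside; z up. Floor 6 mm thick; outer walls 6 mm thick, tops 45 mm above the underside. A bar handle runs along y over the middle, on a post 20 mm wide (x), 10 mm thick, 118 mm tall, at each short end (x = 0, y = +-115 mm). Empty, it balances under the middle of the bar.
- caddy_floor (a point): Centre of the caddy's inner floor, 6 mm above its underside; axes as the caddy's. Low partitions (tops 40 mm above the underside, 6 to 8 mm thick) split the caddy into four equal open bays, 90 mm (x) by 111 mm (y), centred at x = +-49 mm, y = +-58.5 mm from here. Any bay may take any thing; candle jar and mill at opposite y ends keep it balanced.
- caddy_handle (a point): Middle of the caddy's bar handle, 118 mm above its underside, at x = y = 0 of the caddy. The bar is dark wood, rectangular, 16 mm wide (caddy x), 18 mm high, 240 mm long (caddy y). Axes as the caddy's. A firm grip (40 N or more) holds the loaded caddy level.
- tumbler_center (a point): Centre, half-way up, of the clear plastic tumbler: open at the top, 100 mm high, 58 mm across at the foot and 62 mm at the rim, wall 3 mm, about 70 g, upright; z along its axis. At the start it stands on the blue coaster.
- candle_center (a point): Centre, half-way up, of the candle jar: amber glass with a pale band and a cork lid, a round solid thing 90 mm high, 58 mm across, about 170 g, upright on the glass; z along its axis.
- mill_center (a point): Point 55 mm above the foot, on the axis, of the dark wooden pepper mill: 114 mm high with its steel top button, foot 48 mm across, waist 38 mm at 48 to 56 mm, round head 45 mm across from 62 to 98 mm above the foot; about 130 g, upright on the glass; z along its axis.
- coaster: Round blue silicone coaster, 94 mm across, 5 mm thick, stuck to the glass; origin at the centre of its underside. The tumbler stands on it, not always in the middle.
- lamp: Bystander: grey battery garden lamp with a toggle switch, foot 110 mm, shade 130 mm across, 210 mm high; origin at the centre of its underside.
- bowl: Bystander: light wooden bowl turned upside down, 144 mm across, 58 mm high; origin at the centre of its underside.
- herb: Bystander: terracotta pot with a green herb, 96 mm across, 155 mm high; origin at the centre of its underside.
- drinkcan: Bystander: green drinks can, 64 mm across, 115 mm high; origin at the centre of its underside.

How it is judged:
By the outcome, as a careful person would: the job done as asked, in the order asked, and still so for the second after the job is handed in, while the arm keeps its last pose, push and grip.
It also fails if it takes over 72 s, if anything falls off the work surface, if the arm or the gripper's body presses on something with over 40 N, if the wrist force passes 120 N, or if a joint passes its speed limit or range.

## Working session

There is one attempt and no reset: what is moved stays moved. The work goes in short steps, Python scripts to look and compute and a tool call to move; the robot and the scene stay as the last step left them, time stands still between calls to the robot, and variables do not carry over. Pictures are saved under pics/ and viewed, at most 10 in all, crops included, and the job is handed in when it is done.

Besides the shell and the picture viewer there is one more tool, called after "Emit:" in YAML: its name, and indented under it one key for each argument. arm_command: Moves the arm, as the interface text tells. Its arguments: {"type":"object","properties":{"motion":{"type":"array"},"newtons":{"type":"number"}},"required":["motion"]}

```bash
mkdir -p pics; cat > h.py <<'E'
import numpy as np, cv2
from bench import *
def grab(n,fn=None):
    P=camera_params(n); im,d=get_image(n)
    if fn: cv2.imwrite('pics/'+fn,im[:,:,::-1])
    K=np.array(P["intrinsics"]);T=np.array(P["extrinsics"])
    v,u=np.mgrid[:480,:640]
    c=np.stack([(u-K[0,2])/K[0,0]*d,(v-K[1,2])/K[1,1]*d,d],-1)
    w=c@T[:3,:3].T+T[:3,3]; w[d==0]=np.nan
    return im,d,w,K,T
E
python3 - <<'E'
from h import *
np.set_printoptions(precision=3,suppress=True)
s=get_state();print(s)
for n in("top","scene"):
    im,d,w,K,T=grab(n,n+'0.png');np.savez('/tmp/'+n,im=im,w=w,K=K,T=T);print(K,T)
E
```

```text
{'time': 0.0, 'joint_positions': array([-1.276,  0.322, -0.07 ,  1.452,  0.023,  1.371, -0.057]), 'qd': array([-0.001, -0.002,  0.   ,  0.002, -0.002,  0.001, -0.   ]), 'joint_torque': array([ -0.001, -49.13 ,  -0.404, -31.252,  -0.064,   0.044,   0.   ]), 'position': array([0.18 , 0.624, 0.198]), 'tool_rot': array([-0.44 , -3.111,  0.003]), 'ft_force': array([ 0.158, -1.124,  0.02 ]), 'torque': array([-0.005,  0.065, -0.071]), 'grip_force': 0.0, 'grip_width': 0.9984864383625969}
[[461.841   0.    324.544]
 [  0.    461.841 241.91 ]
 [  0.      0.      1.   ]] [[ 0.013 -1.     0.024  0.575]
 [-1.    -0.013 -0.006 -0.138]
 [ 0.007 -0.024 -1.     1.127]
 [ 0.     0.     0.     1.   ]]
[[539.688   0.    323.805]
 [  0.    539.688 239.351]
 [  0.      0.      1.   ]] [[ 0.373  0.675 -0.637  1.448]
 [ 0.928 -0.263  0.264 -0.454]
 [ 0.011 -0.689 -0.725  1.031]
 [ 0.     0.     0.     1.   ]]
```

View pics/top0.png

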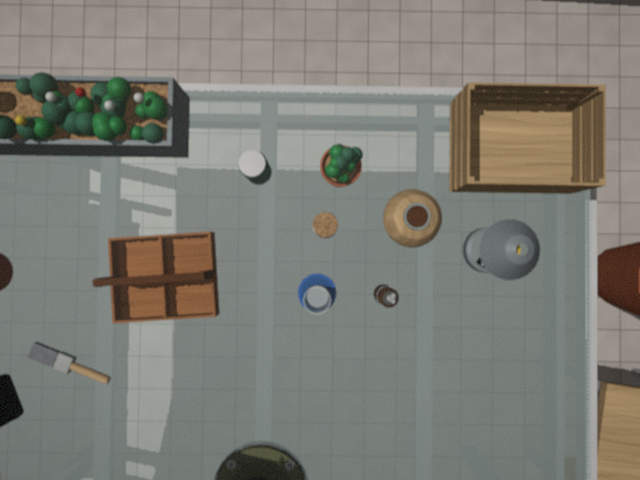

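View pics/scene0.png

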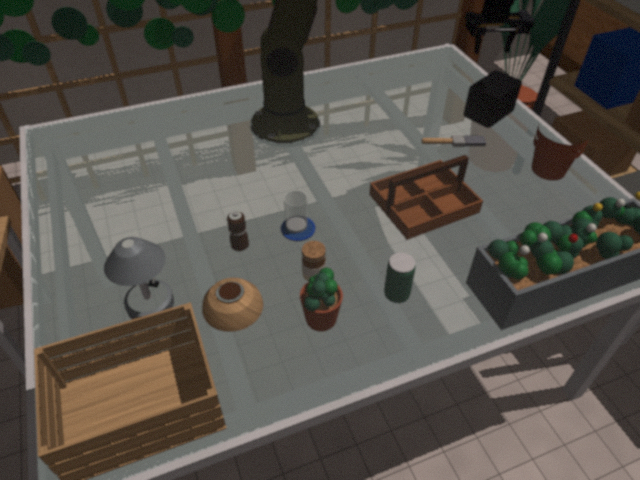

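The top view shows the caddy at (163,277) with its bar running (95,283)–(215,273). The tumbler rim is near (318,297), the candle cork at (325,225) and the mill head at (388,296). The bystanders are the can (252,165), herb (342,163), bowl (412,218) and lamp (505,248). The scene view agrees.

```bash
cat >> h.py <<'E'
def ray(K,T,u,v,z):
    r=T[:3,:3]@np.array([(u-K[0,2])/K[0,0],(v-K[1,2])/K[1,1],1]);o=T[:3,3]
    return o+r*(z-o[2])/r[2]
E
python3 - <<'E'
from h import *
np.set_printoptions(precision=3,suppress=True)
D=np.load('/tmp/top.npz');im,w,K,T=[D[k] for k in('im','w','K','T')]
big=cv2.resize(im[200:340,80:420],None,fx=2.3,fy=2.3,interpolation=cv2.INTER_CUBIC)
cv2.imwrite('pics/topcrop.png',big[:,:,::-1])
for n,p in dict(tum=(318,297),candle=(325,225),mill=(386,296),millbtn=(392,299),barL=(95,283),barR=(212,273),barM=(150,279),wall=(111,260),bay=(140,260),can=(252,165)).items(): 
    print(n,w[p[1],p[0]])
def blob(zlo,zhi,x0,x1,y0,y1):
    m=(w[...,2]>zlo)&(w[...,2]<zhi)&(w[...,0]>x0)&(w[...,0]<x1)&(w[...,1]>y0)&(w[...,1]<y1)
    p=w[m]; 
    if len(p)<5: return len(p)
    (c,s,a)=cv2.minAreaRect((p[:,:2]*1000).astype(np.float32)); return len(p),p.mean(0),c,s,a
for n,b in dict(bar=(.115,.14,.3,.7,.05,.5),walls=(.035,.055,.3,.7,.05,.5),candle=(.075,.1,.5,.7,-.2,-.05),mill=(.08,.13,.35,.55,-.35,-.2),tum=(.08,.13,.35,.55,-.2,-.05),can=(.1,.13,.6,.9,-.1,.1),herb=(.05,.2,.6,.9,-.25,-.12),bowl=(.04,.07,.5,.8,-.45,-.2)).items(): print(n,blob(*b))
for p,z in(((318,297),.105),((325,225),.09),((391,298),.114)): print(ray(K,T,*p,z))
E
```

```text
tum [ 0.47  -0.132  0.013]
candle [ 0.639 -0.146  0.088]
mill [ 0.479 -0.289  0.061]
millbtn [ 0.477 -0.295  0.113]
barL [0.505 0.349 0.126]
barR [0.526 0.116 0.048]
barM [0.515 0.23  0.128]
wall [0.553 0.355 0.041]
bay [0.553 0.3   0.006]
can [0.768 0.017 0.112]
bar (852, array([0.516, 0.234, 0.125]), (516.1705322265625, 235.38766479492188), (19.35133171081543, 240.09881591796875), 4.553376197814941)
walls (1377, array([0.514, 0.238, 0.042]), (515.7172241210938, 236.60345458984375), (200.39157104492188, 243.64805603027344), 4.415661811828613)
candle (498, array([ 0.64 , -0.145,  0.089]), (584.3753662109375, -145.53125), (54.3724479675293, 168.75732421875), 89.8597183227539)
mill (227, array([ 0.482, -0.287,  0.101]), (480.82025146484375, -288.99273681640625), (42.51329040527344, 43.69938278198242), 0.9908784031867981)
tum (170, array([ 0.47 , -0.129,  0.1  ]), (473.04058837890625, -129.26336669921875), (59.52328109741211, 59.97902297973633), 45.008209228515625)
can (627, array([0.771, 0.017, 0.112]), (771.675537109375, 17.365158081054688), (60.266754150390625, 58.355430603027344), 88.64237976074219)
herb (1928, array([ 0.738, -0.171,  0.11 ]), (716.7289428710938, -173.54855346679688), (93.94749450683594, 210.2556610107422), 84.76705169677734)
bowl (1509, array([ 0.672, -0.359,  0.05 ]), (648.4256591796875, -331.54931640625), (290.1024475097656, 251.2512969970703), 2.9071285724639893)
[ 0.479 -0.132  0.105]
[ 0.639 -0.146  0.09 ]
[ 0.479 -0.292  0.114]
```

View pics/topcrop.png

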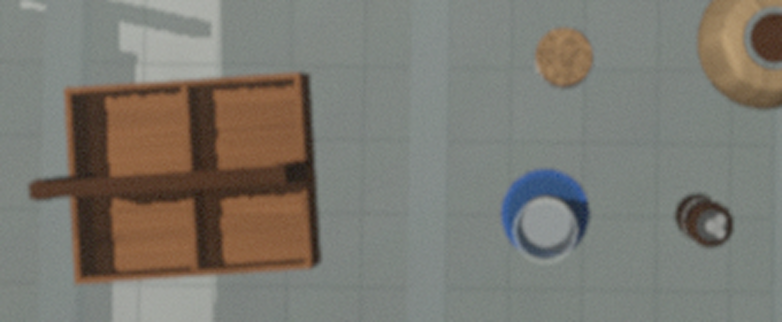

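The crop confirms the layout, with the tumbler sitting off-centre towards the robot on its coaster. The measurements are consistent: caddy about (0.516, 0.236) with yaw about 4.5°. I'll align the tool with the caddy's axes first.

```bash
cat >> h.py <<'E'
from scipy.spatial.transform import Rotation as Ro
CAD=np.array([.516,.236]);YAW=4.5
def tocad(x,y,c=CAD,yaw=YAW):
    return Ro.from_euler('z',-yaw,degrees=True).apply([x-c[0],y-c[1],0])[:2]
def plan(x,y,z,yaw=YAW):
    "delta (mm, deg) in tool axes; yaw = heading of closing line rel. world y"
    s=get_state();R=Ro.from_rotvec(s["tool_rot"]).as_matrix()
    d=R.T@(np.array([x,y,z])-s["position"])*1000
    cur=np.degrees(np.arctan2(-R[0,1],R[1,1]));sp=-(yaw-cur)
    return np.round(d,1),round((sp+90)%180-90,1),np.round(s["position"],4),round(R[2,2],4)
E
python3 - <<'E'
from h import *
print(plan(.52,.1,.22))
for n,p in dict(mill=(.48,-.29),tum=(.473,-.130),candle=(.639,-.146),way=(.52,.1)).items(): print(n,tocad(*p)*1000)
E
```

```text
(array([-471.9, -409.4,  -21.1]), np.float64(-20.6), array([0.18  , 0.624 , 0.1982]), np.float64(-1.0))
mill [ -77.15850837 -521.5539901 ]
tum [ -71.58347439 -361.49800303]
candle [  92.64945748 -390.47289026]
way [  -6.68276768 -135.89459377]
```

Emit:
arm_command:
  motion:
    - [87,-60,-50,-20,-7]
    - [87,-90,-80,-20,-14]
    - [87,-120,-104,-20,-20.6]
    - [87,-150,-130,-20,-20.6]
    - [87,-150,-130,-20,-20.6]

```text
time: 0.52
position: [0.2902, 0.455, 0.2191]
tool_rot: [-0.121, 3.139, -0.002]
ft_force: [1.3, 0.2, -0.0]
grip_width: 0.994
grip_force: 0.0
```

```bash
python3 - <<'E'
from h import *
print(plan(.52,.1,.22))
print(plan(.48,-.29,.22))
E
```

```text
(array([-201.8, -371.6,   -0.5]), np.float64(-0.1), array([0.2902, 0.455 , 0.2191]), np.float64(-1.0))
(array([-1.319e+02, -7.574e+02, -1.000e-01]), np.float64(-0.1), array([0.2902, 0.455 , 0.2191]), np.float64(-1.0))
```

Emit:
arm_command:
  motion:
    - [87,-20,-36,0,0]
    - [87,-40,-72,0,0]
    - [87,-60,-108,0,0]
    - [87,-80,-144,0,0]
    - [87,-100,-180,0,0]

```text
time: 0.93
position: [0.4027, 0.2845, 0.219]
tool_rot: [0.124, -3.139, -0.0]
ft_force: [1.4, 0.7, 0.0]
grip_width: 1.002
grip_force: 0.0
```

Emit:
arm_command:
  motion:
    - [87,-20,-36,0,0]
    - [87,-40,-72,0,0]
    - [87,-60,-108,0,0]
    - [87,-80,-144,0,0]
    - [87,-100,-180,0,0]

```text
time: 1.35
position: [0.5165, 0.113, 0.2191]
tool_rot: [0.124, -3.139, -0.0]
ft_force: [1.2, 0.6, 0.8]
grip_width: 1.0
grip_force: 0.0
```

Emit:
arm_command:
  motion:
    - [87,7,-38,0,0]
    - [87,14,-76,0,0]
    - [87,21,-114,0,0]
    - [87,28,-152,0,0]
    - [87,35,-190,0,0]

```text
time: 1.77
position: [0.4952, -0.079, 0.2189]
tool_rot: [0.124, -3.139, -0.001]
ft_force: [1.3, 0.3, 0.9]
grip_width: 0.996
grip_force: 0.0
```

```bash
python3 - <<'E'
from h import *
print(plan(.48,-.29,.22))
E
```

```text
(array([  31.8, -209.1,   -1.2]), np.float64(0.0), array([ 0.4952, -0.079 ,  0.2189]), np.float64(-1.0))
```

Emit:
arm_command:
  motion:
    - [87,7,-40,0,0]
    - [87,14,-80,0,0]
    - [87,20,-120,0,0]
    - [87,26,-160,0,0]
    - [87,31,-200,0,0]

```text
time: 2.18
position: [0.4801, -0.2808, 0.2192]
tool_rot: [-0.124, 3.139, 0.001]
ft_force: [0.6, 0.1, -0.1]
grip_width: 1.002
grip_force: 0.0
```

Emit:
arm_command:
  motion:
    - [87,0,0,0,0]
    - [87,0,0,0,0]

```text
time: 2.35
position: [0.4793, -0.2819, 0.2187]
tool_rot: [0.114, -3.138, 0.001]
ft_force: [0.8, 1.1, 0.4]
grip_width: 1.0
grip_force: 0.0
```

```bash
python3 - <<'E'
from h import *
print(plan(.48,-.29,.075))
im,d,w,K,T=grab("wrist","wr1.png")
np.set_printoptions(precision=4,suppress=True);print(T)
m=(w[...,2]>.068)&(w[...,2]<.12)&(np.hypot(w[...,0]-.48,w[...,1]+.29)<.06)
p=w[m];print(len(p),np.nanmean(p,0),cv2.minEnclosingCircle((p[:,:2]*1000).astype(np.float32)))
E
```

```text
(array([ -0.3,  -8. , 143.8]), np.float64(-0.3), array([ 0.4793, -0.2819,  0.2187]), np.float64(-1.0))
[[-0.0735  0.9646  0.2532  0.4099]
 [ 0.9973  0.0717  0.016  -0.2877]
 [-0.0027  0.2537 -0.9673  0.404 ]
 [ 0.      0.      0.      1.    ]]
1337 [ 0.474  -0.2917  0.1008] ((478.6815185546875, -291.9575500488281), 22.412914276123047)
```

View pics/wr1.png

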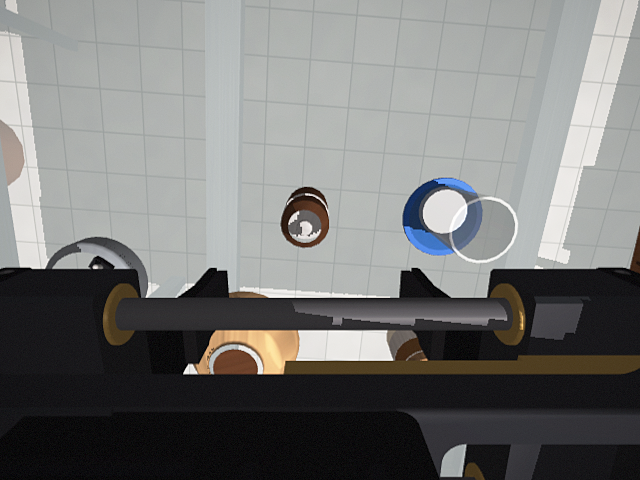

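The wrist view shows the mill head at (305,225), the tumbler rim centred at (484,229) on the coaster, and clear space around both. The mill fits at (0.4787, −0.292).

Emit:
arm_command:
  motion:
    - [87,1,-10,20,0]
    - [87,1,-10,60,0]
    - [87,1,-10,100,0]
    - [87,1,-10,130,0]
    - [87,1,-10,144,0]

```text
time: 2.82
position: [0.4787, -0.2848, 0.0705]
tool_rot: [0.129, -3.133, -0.007]
ft_force: [-0.6, 0.3, -0.3]
grip_width: 1.0
grip_force: 0.0
```

Emit:
arm_command:
  motion:
    - [30,0,0,0,0]
    - [30,0,0,0,0]
    - [30,0,0,0,0]
    - [30,0,0,0,0]
    - [30,0,0,0,0]
  newtons: 15

```text
time: 3.23
position: [0.4819, -0.2893, 0.0767]
tool_rot: [-0.124, 3.136, -0.001]
ft_force: [-0.0, -0.6, 0.6]
grip_width: 0.704
grip_force: 0.0
```

Emit:
arm_command:
  motion:
    - [30,0,0,0,0]
    - [30,0,0,0,0]
    - [30,0,0,0,0]

```text
time: 3.48
position: [0.4809, -0.2893, 0.0756]
tool_rot: [-0.124, 3.138, -0.0]
ft_force: [-1.3, -0.9, 1.3]
grip_width: 0.482
grip_force: 1.5
```

```bash
python3 - <<'E'
from h import *
print(plan(.4787,-.292,.075))
np.set_printoptions(precision=4,suppress=True)
im,d,w,K,T=grab("wrist")
for z in(.105,):print(ray(K,T,484,229,z))
E
```

```text
(array([ 2.4, -2.5,  0.6]), np.float64(0.0), array([ 0.4809, -0.2893,  0.0756]), np.float64(-1.0))
[ 0.442  -0.2139  0.105 ]
```

Emit:
arm_command:
  motion:
    - [30,0,0,0,0]
    - [30,0,0,0,0]
    - [30,0,0,0,0]
    - [30,0,0,0,0]

```text
time: 3.87
position: [0.481, -0.2896, 0.0756]
tool_rot: [-0.123, 3.138, -0.001]
ft_force: [-0.3, -0.9, 3.7]
grip_width: 0.452
grip_force: 12.7
```

Emit:
arm_command:
  motion:
    - [30,0,0,-15,0]
    - [30,0,0,-50,0]
    - [30,0,0,-90,0]
    - [30,0,0,-125,0]
    - [30,0,0,-140,0]

```text
time: 4.28
position: [0.4821, -0.29, 0.2196]
tool_rot: [-0.123, 3.134, -0.002]
ft_force: [1.2, 0.2, 0.3]
grip_width: 0.344
grip_force: 0.0
```

```bash
python3 - <<'E'
from h import *
print(plan(.4707,.1738,.215));T=np.array([[-0.0735,0.9646,0.2532,0.4099],[0.9973,0.0717,0.016,-0.2877],[-0.0027,0.2537,-0.9673,0.404],[0,0,0,1]])
print(ray(np.array(camera_params("wrist")["intrinsics"]),T,484,229.5,.105))
E
```

```text
(array([-25.1, 463.2,   3.9]), np.float64(0.0), array([ 0.4821, -0.29  ,  0.2196]), np.float64(-1.0))
[ 0.4698684  -0.13154578  0.105     ]
```

The grip slipped, so I need to look.

```bash
python3 - <<'E'
from h import *
np.set_printoptions(precision=4,suppress=True)
im,d,w,K,T=grab("wrist","wr2.png")
near=np.hypot(w[...,0]-.48,w[...,1]+.29)<.06
for lo,hi in((.02,.06),(.06,.1),(.1,.12)):
    p=w[near&(w[...,2]>lo)&(w[...,2]<hi)];print(len(p),len(p) and (np.nanmean(p,0),cv2.minEnclosingCircle((p[:,:2]*1000).astype(np.float32))))
E
```

```text
283 (array([ 0.4692, -0.2931,  0.0438]), ((478.4353942871094, -292.06854248046875), 23.65116310119629))
1024 (array([ 0.4763, -0.2921,  0.0754]), ((478.8506774902344, -292.018310546875), 23.422683715820312))
869 (array([ 0.4767, -0.2922,  0.1052]), ((478.3642578125, -292.2737121582031), 21.176103591918945))
```

View pics/wr2.png

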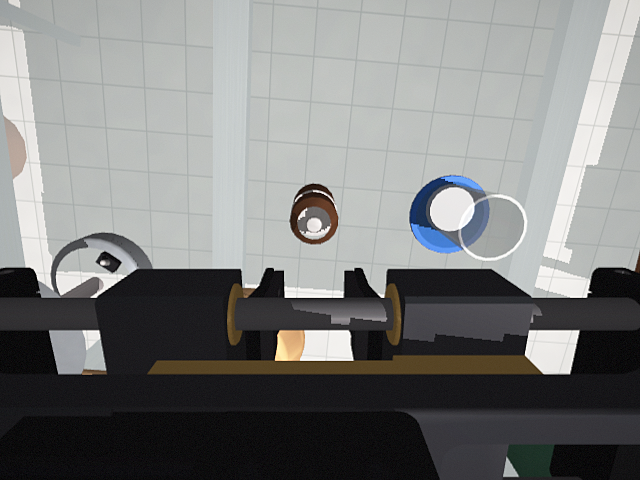

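The mill at (314,213) is still standing where it was. The pads met the head above its widest part (39 mm read, upward push), so I'll grip 12 mm lower and lift slowly.

Emit:
arm_command:
  motion:
    - [87,3.4,-2,0,0]
    - [87,3.4,-2,0,0]
    - [87,3.4,-2,0,0]
    - [87,3.4,-2,0,0]
    - [87,3.4,-2,0,0]

```text
time: 4.75
position: [0.4768, -0.2909, 0.2138]
tool_rot: [0.124, -3.137, -0.001]
ft_force: [0.0, 0.3, 0.3]
grip_width: 0.637
grip_force: 0.0
```

Emit:
arm_command:
  motion:
    - [87,0,0,0,0]
    - [87,0,0,0,0]
    - [87,0,0,0,0]
    - [87,0,0,10,0]
    - [87,0,0,20,0]

```text
time: 5.17
position: [0.4778, -0.2915, 0.1947]
tool_rot: [-0.124, 3.138, -0.0]
ft_force: [-0.7, 0.3, -0.8]
grip_width: 0.971
grip_force: 0.0
```

Emit:
arm_command:
  motion:
    - [87,0,0,40,0]
    - [87,0,0,75,0]
    - [87,0,0,105,0]
    - [87,0,0,125,0]
    - [87,0,0,132,0]

```text
time: 5.58
position: [0.4742, -0.2897, 0.0585]
tool_rot: [0.123, -3.132, -0.004]
ft_force: [-0.5, 0.2, -0.2]
grip_width: 0.995
grip_force: 0.0
```

Emit:
arm_command:
  motion:
    - [87,0,0,0,0]
    - [87,0,0,0,0]

```text
time: 5.75
position: [0.4775, -0.2917, 0.0634]
tool_rot: [0.123, -3.139, 0.001]
ft_force: [0.0, -0.3, 1.2]
grip_width: 1.002
grip_force: 0.0
```

```bash
python3 - <<'E'
from h import *
print(plan(.4787,-.292,.064))
E
```

```text
(array([-1.2, -0.4, -0.6]), np.float64(-0.0), array([ 0.4775, -0.2917,  0.0634]), np.float64(-1.0))
```

Emit:
arm_command:
  motion:
    - [25,0,0,0,0]
    - [25,0,0,0,0]
    - [25,0,0,0,0]
    - [25,0,0,0,0]
    - [25,0,0,0,0]
  newtons: 20

```text
time: 6.17
position: [0.4778, -0.2914, 0.0637]
tool_rot: [-0.124, 3.138, -0.0]
ft_force: [-0.1, 0.1, -0.0]
grip_width: 0.708
grip_force: 0.0
```

Emit:
arm_command:
  motion:
    - [25,0,0,0,0]
    - [25,0,0,0,0]
    - [25,0,0,0,0]
    - [25,0,0,0,0]
    - [25,0,0,0,0]

```text
time: 6.58
position: [0.4775, -0.2912, 0.0632]
tool_rot: [-0.124, 3.139, 0.0]
ft_force: [0.0, 0.9, 1.3]
grip_width: 0.509
grip_force: 20.0
```

Emit:
arm_command:
  motion:
    - [25,0,0,0,0]
    - [25,0,0,0,0]
    - [25,0,0,0,0]
    - [25,0,0,0,0]
    - [25,0,0,0,0]

```text
time: 7.0
position: [0.4775, -0.2913, 0.0632]
tool_rot: [-0.124, 3.139, 0.0]
ft_force: [0.2, 0.1, 1.7]
grip_width: 0.505
grip_force: 20.0
```

Emit:
arm_command:
  motion:
    - [25,0,0,-2,0]
    - [25,0,0,-5,0]
    - [25,0,0,-9,0]
    - [25,0,0,-14,0]
    - [25,0,0,-20,0]

```text
time: 7.42
position: [0.4772, -0.2914, 0.0835]
tool_rot: [0.123, -3.139, -0.0]
ft_force: [-0.6, 0.3, -0.7]
grip_width: 0.502
grip_force: 20.0
```

Emit:
arm_command:
  motion:
    - [25,0,0,-10,0]
    - [25,0,4,-30,0]
    - [25,-1,14,-55,0]
    - [25,-2,35,-80,0]
    - [25,-4,65,-95,0]

```text
time: 7.83
position: [0.4766, -0.2293, 0.1817]
tool_rot: [-0.115, 3.136, -0.005]
ft_force: [1.4, 0.5, -0.9]
grip_width: 0.509
grip_force: 20.0
```

Emit:
arm_command:
  motion:
    - [25,-2,35,0,0]
    - [25,-4,70,0,0]
    - [25,-6,105,0,0]
    - [25,-8,140,0,0]
    - [25,-10,175,0,0]

```text
time: 8.25
position: [0.4724, -0.0497, 0.1794]
tool_rot: [-0.123, 3.137, 0.001]
ft_force: [0.6, 0.8, -1.5]
grip_width: 0.51
grip_force: 20.0
```

Emit:
arm_command:
  motion:
    - [25,-2,35,0,0]
    - [25,-4,70,0,0]
    - [25,-6,105,0,0]
    - [25,-8,135,0,0]
    - [25,-9,160,0,0]

```text
time: 8.67
position: [0.4687, 0.1118, 0.1793]
tool_rot: [-0.126, 3.138, 0.002]
ft_force: [0.2, -0.1, -0.5]
grip_width: 0.51
grip_force: 20.0
```

Emit:
arm_command:
  motion:
    - [25,-1,20,0,0]
    - [25,-1,35,0,0]
    - [25,-2,45,0,0]
    - [25,-2,50,0,0]
    - [25,-2,50,0,0]

```text
time: 9.08
position: [0.467, 0.1598, 0.1785]
tool_rot: [-0.125, 3.139, 0.0]
ft_force: [-0.5, -0.2, -0.4]
grip_width: 0.507
grip_force: 20.0
```

```bash
python3 - <<'E'
from h import *
print(plan(.4658,.1734,.071))
im,d,w,K,T=grab("wrist","wr3.png")
m=(w[...,2]>.035)&(w[...,2]<.05)&(w[...,1]<.45)&(w[...,1]>.05)&(w[...,0]<.65)
p=w[m];print(len(p),cv2.minAreaRect((p[:,:2]*1000).astype(np.float32)))
E
```

```text
(array([  0.2,  13.6, 107.5]), np.float64(0.1), array([0.467 , 0.1598, 0.1785]), np.float64(-1.0))
5826 ((512.67333984375, 233.41944885253906), (196.82725524902344, 240.85662841796875), 4.595316410064697)
```

View pics/wr3.png

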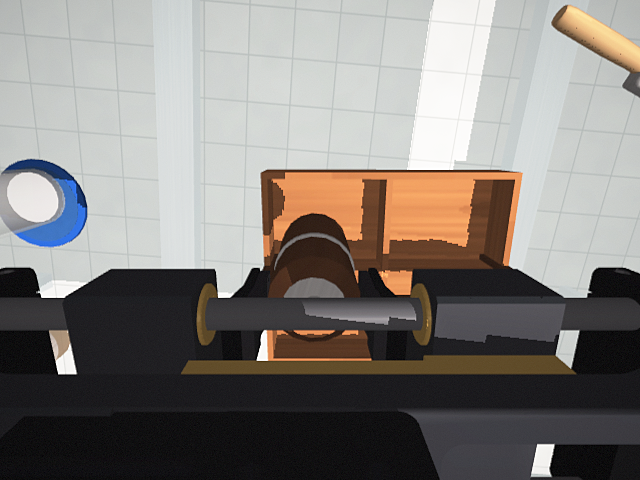

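The mill hangs over its bay with its foot at (315,245), inside the walls. The wrist depth puts the caddy at about (0.514, 0.234), within 2 mm of the first estimate.

Emit:
arm_command:
  motion:
    - [25,1,8,5,0]
    - [25,1,12.5,25,0]
    - [25,1,12.5,50,0]
    - [25,1,12.5,70,0]
    - [25,1,12.5,83,0]

```text
time: 9.55
position: [0.4637, 0.1704, 0.0928]
tool_rot: [0.121, -3.137, 0.002]
ft_force: [0.1, 0.1, -1.3]
grip_width: 0.509
grip_force: 20.0
```

Emit:
arm_command:
  motion:
    - [25,0,0,6,0]
    - [25,0,0,10,0]
    - [25,0,0,14,0]
    - [25,0,0,17,0]
    - [25,0,0,19,0]

```text
time: 9.97
position: [0.4655, 0.1717, 0.0766]
tool_rot: [-0.123, 3.138, 0.001]
ft_force: [-0.8, 0.2, -1.8]
grip_width: 0.508
grip_force: 20.0
```

Emit:
arm_command:
  motion:
    - [25,0,0,1.5,0]
    - [25,0,0,3,0]
    - [25,0,0,4,0]
    - [25,0,0,4,0]

```text
time: 10.3
position: [0.4649, 0.1716, 0.0722]
tool_rot: [-0.124, 3.139, 0.0]
ft_force: [0.7, 0.2, -1.3]
grip_width: 0.508
grip_force: 20.0
```

Emit:
arm_command:
  motion:
    - [25,0,0,1,0]
    - [25,0,0,2,0]
    - [25,0,0,3,0]
    - [25,0,0,3,0]

```text
time: 10.63
position: [0.4651, 0.1717, 0.0692]
tool_rot: [-0.124, 3.139, 0.0]
ft_force: [0.0, 0.1, -0.2]
grip_width: 0.507
grip_force: 20.0
```

Emit:
arm_command:
  motion:
    - [25,0,0,0.6,0]
    - [44,0,0,0.6,0]
    - [50,0,0,0.6,0]
    - [60,0,0,0.6,0]
    - [70,0,0,0.6,0]

```text
time: 11.05
position: [0.4648, 0.1715, 0.0684]
tool_rot: [0.124, -3.139, 0.0]
ft_force: [-0.7, -0.4, -0.0]
grip_width: 0.646
grip_force: 0.0
```

Emit:
arm_command:
  motion:
    - [70,0,0,0,0]
    - [70,0,0,0,0]
    - [70,0,0,-4,0]
    - [70,0,0,-14,0]
    - [70,0,0,-30,0]

```text
time: 11.47
position: [0.4639, 0.1711, 0.0983]
tool_rot: [0.124, -3.137, 0.002]
ft_force: [-0.5, 0.5, 0.4]
grip_width: 0.806
grip_force: 0.0
```

Emit:
arm_command:
  motion:
    - [80,0,0,-30,0]
    - [87,0,0,-60,0]
    - [87,0,0,-90,0]
    - [87,0,0,-110,0]
    - [87,0,0,-120,0]

```text
time: 11.88
position: [0.4666, 0.1722, 0.2229]
tool_rot: [-0.123, 3.134, 0.005]
ft_force: [1.0, -0.2, -0.4]
grip_width: 0.985
grip_force: 0.0
```

```bash
python3 - <<'E'
from h import *
print(plan(.472,-.131,.22))
im,d,w,K,T=grab("wrist")
near=np.hypot(w[...,0]-.465,w[...,1]-.172)<.06
for lo,hi in((.068,.104),(.106,.126)):
    p=w[near&(w[...,2]>lo)&(w[...,2]<hi)];print(len(p),len(p) and (np.nanmax(p,0),cv2.minEnclosingCircle((p[:,:2]*1000).astype(np.float32))))
E
```

```text
(array([  18.4, -302.7,    2. ]), np.float64(0.0), array([0.4666, 0.1722, 0.2229]), np.float64(-1.0))
302 (array([0.48855028, 0.19260282, 0.10399806]), ((466.1282043457031, 170.3022003173828), 22.64510154724121))
1593 (array([0.52457394, 0.21374004, 0.12599708]), ((489.40264892578125, 173.8998565673828), 43.98633575439453))
```

Emit:
arm_command:
  motion:
    - [87,2,-25,0,0]
    - [87,4,-60,0,0]
    - [87,7,-95,0,0]
    - [87,9,-130,0,0]
    - [87,11,-165,0,0]

```text
time: 12.35
position: [0.466, 0.0046, 0.2174]
tool_rot: [0.124, -3.138, 0.0]
ft_force: [0.4, 0.7, -0.5]
grip_width: 1.002
grip_force: 0.0
```

Emit:
arm_command:
  motion:
    - [87,2,-35,0,0]
    - [87,4,-70,0,0]
    - [87,6,-105,0,0]
    - [87,7,-125,0,0]
    - [87,7,-136,0,0]

```text
time: 12.77
position: [0.4693, -0.1337, 0.2177]
tool_rot: [0.115, -3.138, 0.001]
ft_force: [1.2, 0.4, -0.6]
grip_width: 1.001
grip_force: 0.0
```

Emit:
arm_command:
  motion:
    - [87,0,0,0,0]
    - [87,0,0,0,0]
    - [87,0,0,0,0]

```text
time: 13.02
position: [0.4704, -0.1284, 0.2179]
tool_rot: [0.126, -3.138, -0.001]
ft_force: [-0.6, -0.3, 0.3]
grip_width: 0.998
grip_force: 0.0
```

```bash
python3 - <<'E'
from h import *
np.set_printoptions(precision=4,suppress=True)
print(plan(.472,-.131,.08))
im,d,w,K,T=grab("wrist","wr4.png")
near=np.hypot(w[...,0]-.472,w[...,1]+.131)<.06
for lo,hi in((.015,.09),(.09,.115)):
    p=w[near&(w[...,2]>lo)&(w[...,2]<hi)];print(len(p),len(p) and (np.nanmean(p,0),cv2.minEnclosingCircle((p[:,:2]*1000).astype(np.float32))))
print(T, K)
E
```

```text
(array([ -1.5,  -2.8, 137.9]), np.float64(0.1), array([ 0.4704, -0.1284,  0.2179]), np.float64(-1.0))
1603 (array([ 0.4815, -0.1314,  0.0569]), ((469.6651611328125, -131.8832550048828), 29.59260368347168))
1113 (array([ 0.4745, -0.1317,  0.1016]), ((471.26568603515625, -131.88414001464844), 30.99681282043457))
[[-0.0812  0.964   0.2531  0.401 ]
 [ 0.9967  0.0789  0.0195 -0.1349]
 [-0.0012  0.2539 -0.9672  0.4031]
 [ 0.      0.      0.      1.    ]] [[343.5715   0.     313.6788]
 [  0.     343.5715 237.1091]
 [  0.       0.       1.    ]]
```

View pics/wr4.png

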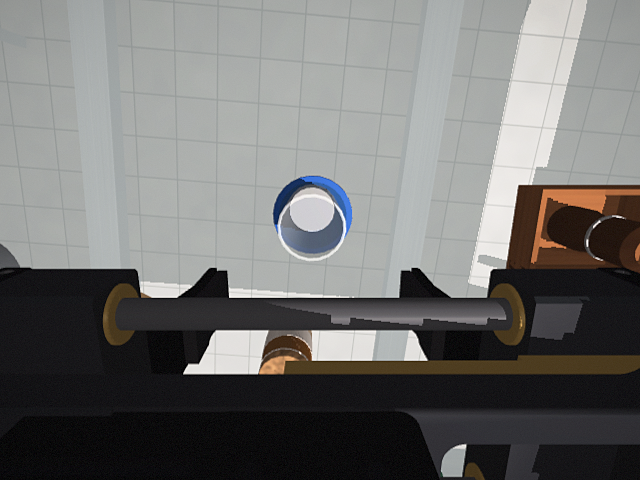

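The tumbler stands at (312,225) on its coaster, and the fit gives (0.471, −0.132) with a 31 mm radius. The mill is standing in its bay at the right edge.

Emit:
arm_command:
  motion:
    - [87,-0.5,-3.6,15,0]
    - [87,-0.5,-3.6,50,0]
    - [87,-0.5,-3.6,90,0]
    - [87,-0.5,-3.6,120,0]
    - [87,-0.5,-3.6,138,0]

```text
time: 13.48
position: [0.4692, -0.1314, 0.077]
tool_rot: [0.127, -3.134, -0.002]
ft_force: [-1.1, 0.9, -0.4]
grip_width: 0.999
grip_force: 0.0
```

Emit:
arm_command:
  motion:
    - [87,0,0,5,0]
    - [87,0,0,7,0]
    - [87,0,0,7,0]
    - [70,0,0,7,0]
    - [55,0,0,7,0]
  newtons: 10

```text
time: 13.9
position: [0.4729, -0.1334, 0.0751]
tool_rot: [-0.124, 3.136, 0.0]
ft_force: [1.1, -0.2, 0.2]
grip_width: 0.921
grip_force: 0.0
```

Emit:
arm_command:
  motion:
    - [50,0,0,0,0]
    - [50,0,0,0,0]
    - [50,0,0,0,0]
    - [50,0,0,0,0]
    - [50,0,0,0,0]

```text
time: 14.32
position: [0.472, -0.1332, 0.0741]
tool_rot: [-0.124, 3.138, 0.001]
ft_force: [0.9, 1.0, 3.1]
grip_width: 0.714
grip_force: 10.0
```

Emit:
arm_command:
  motion:
    - [50,0,0,0,0]
    - [50,0,0,-2,0]
    - [50,0,0,-5,0]
    - [50,0,0,-10,0]
    - [50,0,0,-18,0]

```text
time: 14.73
position: [0.4706, -0.1336, 0.0913]
tool_rot: [0.123, -3.137, 0.0]
ft_force: [-0.2, 0.1, -1.1]
grip_width: 0.715
grip_force: 10.0
```

Emit:
arm_command:
  motion:
    - [50,0,0,-15,0]
    - [50,0,0,-45,0]
    - [50,-5,5,-80,0]
    - [50,-15,20,-110,0]
    - [50,-30,45,-128,0]

```text
time: 15.15
position: [0.4987, -0.0894, 0.2241]
tool_rot: [-0.114, 3.134, -0.001]
ft_force: [1.2, 0.0, -0.4]
grip_width: 0.713
grip_force: 10.0
```

Emit:
arm_command:
  motion:
    - [50,-18,28,0,0]
    - [50,-37,58,0,0]
    - [50,-55,88,0,0]
    - [50,-70,120,0,0]
    - [50,-80,152,0,0]

```text
time: 15.57
position: [0.5666, 0.0731, 0.2201]
tool_rot: [-0.123, 3.138, -0.001]
ft_force: [-0.3, -0.1, -0.8]
grip_width: 0.711
grip_force: 10.0
```

Emit:
arm_command:
  motion:
    - [50,-6,33,0,0]
    - [50,-11,65,0,0]
    - [50,-14,90,0,0]
    - [50,-15,104,0,0]
    - [50,-15,108,0,0]

```text
time: 15.98
position: [0.5714, 0.1838, 0.2195]
tool_rot: [0.131, -3.138, -0.001]
ft_force: [0.2, 0.0, -1.1]
grip_width: 0.71
grip_force: 10.0
```

Emit:
arm_command:
  motion:
    - [50,0,0,0,0]
    - [50,0,0,0,0]
    - [50,0,0,0,0]

```text
time: 16.23
position: [0.5725, 0.1776, 0.22]
tool_rot: [-0.118, 3.139, -0.001]
ft_force: [0.2, -0.3, -1.4]
grip_width: 0.71
grip_force: 10.0
```

```bash
python3 - <<'E'
from h import *
s=get_state();print(s["grip_width"],s["ft_force"])
print(plan(.5714,.1808,.0745))
E
```

```text
0.7104001826138934 [ 0.22988979 -0.32465729 -1.36896057]
(array([  1. ,   3.4, 145.5]), np.float64(-0.2), array([0.5725, 0.1776, 0.22  ]), np.float64(-1.0))
```

Emit:
arm_command:
  motion:
    - [50,1,2,10,0]
    - [50,1,2,35,0]
    - [50,1,2,65,0]
    - [50,1,2,92,0]
    - [50,1,2,112,0]

```text
time: 16.65
position: [0.5695, 0.1807, 0.1046]
tool_rot: [0.121, -3.137, 0.002]
ft_force: [0.3, -0.2, -1.4]
grip_width: 0.711
grip_force: 10.0
```

Emit:
arm_command:
  motion:
    - [50,0,0,10,0]
    - [50,0,0,18,0]
    - [50,0,0,24,0]
    - [50,0,0,27,0]
    - [50,0,0,27,0]

```text
time: 17.07
position: [0.5713, 0.1823, 0.0808]
tool_rot: [-0.123, 3.139, 0.0]
ft_force: [-0.3, 0.3, -0.7]
grip_width: 0.714
grip_force: 10.0
```

Emit:
arm_command:
  motion:
    - [50,0,0,1.5,0]
    - [50,0,0,3,0]
    - [50,0,0,4,0]
    - [50,0,0,4,0]

```text
time: 17.4
position: [0.5711, 0.1825, 0.0768]
tool_rot: [-0.124, 3.139, 0.0]
ft_force: [0.7, 0.2, -0.3]
grip_width: 0.709
grip_force: 10.0
```

Emit:
arm_command:
  motion:
    - [50,0,0,1,0]
    - [50,0,0,2,0]
    - [50,0,0,2.5,0]
    - [50,0,0,2.5,0]

```text
time: 17.73
position: [0.5718, 0.1826, 0.075]
tool_rot: [-0.124, 3.137, 0.001]
ft_force: [0.8, -1.1, 3.3]
grip_width: 0.714
grip_force: 10.0
```

Emit:
arm_command:
  motion:
    - [61,0,0,0,0]
    - [64,0,0,0,0]
    - [70,0,0,0,0]
    - [80,0,0,0,0]
    - [85,0,0,0,0]

```text
time: 18.15
position: [0.5704, 0.1821, 0.0734]
tool_rot: [0.124, -3.138, 0.001]
ft_force: [-0.2, 1.3, -0.6]
grip_width: 0.878
grip_force: 0.0
```

Emit:
arm_command:
  motion:
    - [85,0,0,0,0]
    - [85,0,0,0,0]
    - [85,0,0,-5,0]
    - [85,0,0,-15,0]
    - [85,0,0,-32,0]

```text
time: 18.57
position: [0.5698, 0.1819, 0.1055]
tool_rot: [0.123, -3.136, 0.002]
ft_force: [-0.4, -0.2, 0.0]
grip_width: 0.976
grip_force: 0.0
```

Emit:
arm_command:
  motion:
    - [87,0,0,-30,0]
    - [87,0,0,-60,0]
    - [87,0,0,-90,0]
    - [87,0,0,-107,0]
    - [87,0,0,-113,0]

```text
time: 18.98
position: [0.573, 0.1827, 0.224]
tool_rot: [-0.123, 3.132, 0.005]
ft_force: [0.0, 0.6, 0.2]
grip_width: 1.0
grip_force: 0.0
```

```bash
python3 - <<'E'
from h import *
print(plan(.639,-.146,.22))
im,d,w,K,T=grab("wrist")
near=np.hypot(w[...,0]-.571,w[...,1]-.182)<.043
p=w[near&(w[...,2]>.09)&(w[...,2]<.115)];print(len(p),len(p) and (np.nanmax(p,0),cv2.minEnclosingCircle((p[:,:2]*1000).astype(np.float32))))
E
```

```text
(array([ -40. , -332.9,    3.4]), np.float64(-0.0), array([0.573 , 0.1827, 0.224 ]), np.float64(-1.0))
1104 (array([0.60098244, 0.21461591, 0.10800441]), ((570.354736328125, 183.73646545410156), 30.907819747924805))
```

Tumbler stands at (0.570, 0.184) with its rim at 0.107. Next is the candle.

Emit:
arm_command:
  motion:
    - [87,-4,-25,0,0]
    - [87,-8,-60,0,0]
    - [87,-12,-95,0,0]
    - [87,-16,-130,0,0]
    - [87,-20,-165,0,0]

```text
time: 19.45
position: [0.6031, 0.0179, 0.2177]
tool_rot: [0.124, -3.137, 0.0]
ft_force: [0.8, -0.4, -0.3]
grip_width: 1.0
grip_force: 0.0
```

Emit:
arm_command:
  motion:
    - [87,-4,-35,0,0]
    - [87,-8,-70,0,0]
    - [87,-12,-105,0,0]
    - [87,-16,-135,0,0]
    - [87,-19,-155,0,0]

```text
time: 19.87
position: [0.6338, -0.138, 0.2176]
tool_rot: [0.117, -3.137, 0.003]
ft_force: [-0.3, 0.2, 0.0]
grip_width: 0.998
grip_force: 0.0
```

Emit:
arm_command:
  motion:
    - [87,0,-8,0,0]
    - [87,0,-12,0,0]
    - [87,0,-12,0,0]
    - [87,0,-12,0,0]
    - [87,0,-12,0,0]

```text
time: 20.28
position: [0.6361, -0.143, 0.2188]
tool_rot: [0.128, -3.139, -0.002]
ft_force: [0.8, 0.6, 0.5]
grip_width: 0.997
grip_force: 0.0
```

```bash
python3 - <<'E'
from h import *
im,d,w,K,T=grab("wrist")
near=np.hypot(w[...,0]-.639,w[...,1]+.146)<.045
p=w[near&(w[...,2]>.05)&(w[...,2]<.1)];c=cv2.minEnclosingCircle((p[:,:2]*1000).astype(np.float32));print(len(p),np.nanmax(p,0),c)
print(plan(c[0][0]/1000,c[0][1]/1000,.066))
q=w[(w[...,2]>.06)&(w[...,0]>.66)&(w[...,0]<.8)&(abs(w[...,1]+.15)<.1)&(w[...,2]<.16)];print(len(q),len(q) and np.nanmin(q[:,0]))
D=np.load('/tmp/top.npz');w=D['w'];q=w[(w[...,2]>.05)&(w[...,0]>.672)&(w[...,0]<.8)&(abs(w[...,1]+.17)<.07)];print(np.percentile(q[:,0],[0,1,5]))
E
```

```text
2980 [ 0.66857446 -0.11957249  0.09216385] ((640.0145263671875, -147.6859588623047), 28.735849380493164)
(array([ -3.5,  -5. , 152.9]), np.float64(0.2), array([ 0.6362, -0.1432,  0.2189]), np.float64(-1.0))
3728 0.6600546056234962
[0.72919806 0.73123657 0.73688399]
```

Emit:
arm_command:
  motion:
    - [87,-3,-4,15,0]
    - [87,-3,-4,50,0]
    - [87,-3,-4,90,0]
    - [87,-3,-4,125,0]
    - [87,-3,-4,146,0]

```text
time: 20.75
position: [0.6365, -0.1477, 0.0676]
tool_rot: [0.125, -3.133, -0.002]
ft_force: [-2.0, 0.3, -1.0]
grip_width: 1.001
grip_force: 0.0
```

Emit:
arm_command:
  motion:
    - [87,0,0,7,0]
    - [87,0,0,10,0]
    - [87,0,0,10,0]
    - [70,0,0,10,0]
    - [55,0,0,10,0]
  newtons: 20

```text
time: 21.17
position: [0.6408, -0.1497, 0.0651]
tool_rot: [-0.124, 3.136, -0.001]
ft_force: [-0.1, -0.1, -0.3]
grip_width: 0.917
grip_force: 0.0
```

Emit:
arm_command:
  motion:
    - [45,0,0,0,0]
    - [45,0,0,0,0]
    - [45,0,0,0,0]
    - [45,0,0,0,0]
    - [45,0,0,0,0]

```text
time: 21.58
position: [0.6397, -0.1488, 0.0636]
tool_rot: [-0.124, 3.138, 0.001]
ft_force: [-0.5, 1.5, 3.2]
grip_width: 0.638
grip_force: 20.0
```

Emit:
arm_command:
  motion:
    - [45,0,0,0,0]
    - [45,0,0,0,0]
    - [45,0,0,0,0]

```text
time: 21.83
position: [0.6397, -0.1488, 0.0636]
tool_rot: [-0.124, 3.138, 0.001]
ft_force: [0.1, 1.7, 3.6]
grip_width: 0.639
grip_force: 20.0
```

Emit:
arm_command:
  motion:
    - [45,0,0,0,0]
    - [45,0,0,-2,0]
    - [45,0,0,-5,0]
    - [45,0,0,-10,0]
    - [45,0,0,-18,0]

```text
time: 22.25
position: [0.6381, -0.1496, 0.0802]
tool_rot: [0.123, -3.137, 0.0]
ft_force: [0.4, 0.4, -1.2]
grip_width: 0.643
grip_force: 20.0
```

Emit:
arm_command:
  motion:
    - [45,0,0,-15,0]
    - [45,0,0,-45,0]
    - [45,0,0,-80,0]
    - [45,1,8,-115,0]
    - [45,3,30,-140,0]

```text
time: 22.67
position: [0.634, -0.1251, 0.2252]
tool_rot: [-0.113, 3.136, -0.007]
ft_force: [-0.2, -0.1, -1.7]
grip_width: 0.641
grip_force: 20.0
```

Emit:
arm_command:
  motion:
    - [45,3,33,0,0]
    - [45,6,68,0,0]
    - [45,9,103,0,0]
    - [45,12,138,0,0]
    - [45,15,173,0,0]

```text
time: 23.08
position: [0.6048, 0.0527, 0.2218]
tool_rot: [-0.122, 3.138, 0.0]
ft_force: [1.3, 0.5, -0.5]
grip_width: 0.638
grip_force: 20.0
```

Emit:
arm_command:
  motion:
    - [45,3,35,0,0]
    - [45,6,70,0,0]
    - [45,9,105,0,0]
    - [45,12,140,0,0]
    - [45,15,170,0,0]

```text
time: 23.5
position: [0.5763, 0.2224, 0.2216]
tool_rot: [-0.125, 3.139, 0.001]
ft_force: [0.5, 0.0, -2.0]
grip_width: 0.641
grip_force: 20.0
```

Emit:
arm_command:
  motion:
    - [45,2,25,0,0]
    - [45,4,45,0,0]
    - [45,6,60,0,0]
    - [45,7,70,0,0]
    - [45,7,75,0,0]

```text
time: 23.92
position: [0.5637, 0.2953, 0.2211]
tool_rot: [0.126, -3.139, -0.0]
ft_force: [-0.3, -1.1, -1.2]
grip_width: 0.643
grip_force: 20.0
```

Emit:
arm_command:
  motion:
    - [45,0,2,0,0]
    - [45,0,2,0,0]
    - [45,0,2,0,0]
    - [45,0,2,0,0]

```text
time: 24.25
position: [0.5646, 0.2945, 0.2213]
tool_rot: [-0.12, 3.139, -0.001]
ft_force: [0.1, 0.2, -2.0]
grip_width: 0.641
grip_force: 20.0
```

```bash
python3 - <<'E'
from h import *
s=get_state();print(s["grip_width"],s["ft_force"])
print(plan(.5632,.2975,.070))
im,d,w,K,T=grab("wrist","wr5.png")
E
```

```text
0.640741204777189 [ 0.06877991  0.15696402 -1.95440956]
(array([  1.2,   3.2, 151.3]), np.float64(-0.1), array([0.5646, 0.2945, 0.2213]), np.float64(-1.0))
```

View pics/wr5.png

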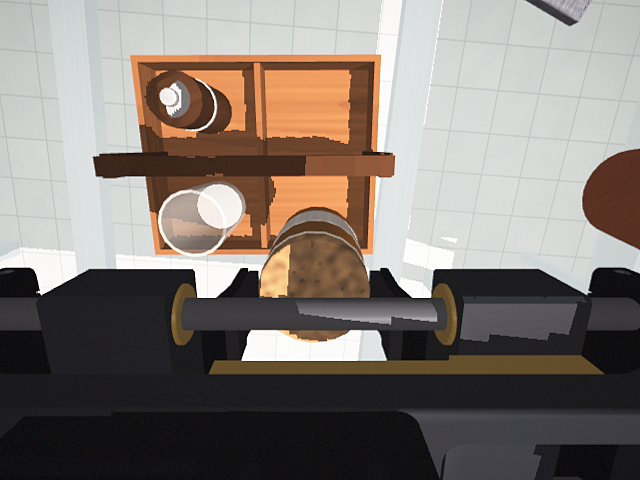

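Mill (175,98) and tumbler (205,215) stand upright in their bays, and the candle hangs over the free bay. Lowering it.

Emit:
arm_command:
  motion:
    - [45,1,2,10,0]
    - [45,1,2,35,0]
    - [45,1,2,65,0]
    - [45,1,2,95,0]
    - [45,1,2,117,0]

```text
time: 24.72
position: [0.5613, 0.2972, 0.1007]
tool_rot: [0.123, -3.137, 0.002]
ft_force: [0.2, 0.7, -1.0]
grip_width: 0.641
grip_force: 20.0
```

Emit:
arm_command:
  motion:
    - [45,0,0,10,0]
    - [45,0,0,18,0]
    - [45,0,0,24,0]
    - [45,0,0,27,0]
    - [45,0,0,27,0]

```text
time: 25.13
position: [0.5632, 0.2983, 0.0775]
tool_rot: [-0.124, 3.138, 0.001]
ft_force: [0.9, -1.0, -1.0]
grip_width: 0.641
grip_force: 20.0
```

Emit:
arm_command:
  motion:
    - [45,0,0,1.5,0]
    - [45,0,0,3,0]
    - [45,0,0,4,0]
    - [45,0,0,4,0]

```text
time: 25.47
position: [0.5629, 0.2982, 0.0733]
tool_rot: [-0.124, 3.139, 0.001]
ft_force: [-0.1, 0.7, -2.4]
grip_width: 0.64
grip_force: 20.0
```

Emit:
arm_command:
  motion:
    - [45,0,0,1,0]
    - [45,0,0,2,0]
    - [45,0,0,3,0]
    - [45,0,0,3.5,0]
    - [45,0,0,3.5,0]

```text
time: 25.88
position: [0.5629, 0.2981, 0.0697]
tool_rot: [-0.124, 3.139, 0.0]
ft_force: [0.1, 0.5, -1.6]
grip_width: 0.639
grip_force: 20.0
```

Emit:
arm_command:
  motion:
    - [45,0,0,0.7,0]
    - [45,0,0,1.5,0]
    - [45,0,0,1.5,0]

```text
time: 26.13
position: [0.5637, 0.2984, 0.0695]
tool_rot: [-0.124, 3.137, 0.002]
ft_force: [-1.4, -0.3, 4.9]
grip_width: 0.642
grip_force: 20.0
```

Contact felt, so I'll release, go up and look.

Emit:
arm_command:
  motion:
    - [55,0,0,-0.6,0]
    - [60,0,0,-0.6,0]
    - [66,0,0,-0.6,0]
    - [76,0,0,-0.6,0]
    - [85,0,0,-0.6,0]

```text
time: 26.55
position: [0.5626, 0.2979, 0.0683]
tool_rot: [0.124, -3.139, 0.001]
ft_force: [0.4, 0.6, 0.4]
grip_width: 0.824
grip_force: 0.0
```

Emit:
arm_command:
  motion:
    - [85,0,0,0,0]
    - [85,0,0,0,0]
    - [85,0,0,-5,0]
    - [85,0,0,-15,0]
    - [85,0,0,-32,0]

```text
time: 26.97
position: [0.5618, 0.2975, 0.1001]
tool_rot: [0.124, -3.137, 0.002]
ft_force: [-0.5, 0.9, -0.4]
grip_width: 0.974
grip_force: 0.0
```

Emit:
arm_command:
  motion:
    - [87,0,0,-30,0]
    - [87,0,0,-60,0]
    - [87,0,0,-95,0]
    - [87,0,0,-120,0]
    - [87,0,0,-130,0]

```text
time: 27.38
position: [0.5649, 0.2988, 0.2368]
tool_rot: [-0.123, 3.132, 0.007]
ft_force: [0.4, -0.4, 1.1]
grip_width: 1.001
grip_force: 0.0
```

Emit:
arm_command:
  motion:
    - [87,0,0,0,7]
    - [87,0,0,0,14]
    - [87,0,0,0,21]
    - [87,0,0,0,28]
    - [87,0,0,0,35]

```text
time: 27.8
position: [0.5625, 0.2979, 0.2305]
tool_rot: [-0.835, -3.028, 0.0]
ft_force: [0.1, 0.8, -0.0]
grip_width: 1.001
grip_force: 0.0
```

```bash
python3 - <<'E'
from h import *
im,d,w,K,T=grab("top","top2.png")
cv2.imwrite('pics/top2c.png',cv2.resize(im[200:340,60:300],None,fx=3,fy=3)[:,:,::-1])
m=lambda a,b:(w[...,2]>a)&(w[...,2]<b)&(abs(w[...,0]-.515)<.16)&(abs(w[...,1]-.235)<.16)
for a,b in((.036,.046),):
    p=w[m(a,b)];print(cv2.minAreaRect((p[:,:2]*1000).astype(np.float32)))
print(get_state()["joint_positions"],plan(.515,.235,.24,YAW+90))
E
```

```text
((515.8201904296875, 236.17300415039062), (200.32510375976562, 242.55633544921875), 4.542065620422363)
[-0.92389828  0.29753131  0.49944222  1.45739195 -0.14244698  1.42331575
  0.60525018] (array([  8.1, -78.5,  -9.5]), np.float64(54.4), array([0.5625, 0.298 , 0.2305]), np.float64(-1.0))
```

View pics/top2c.png

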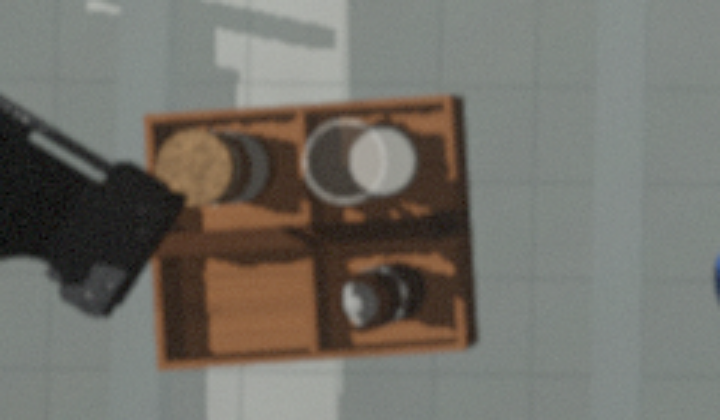

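All three stand upright in their bays and the caddy has not moved. The candle's cork is at (195,168), the tumbler at (360,160) and the mill at (385,297) in the crop. Turning to grip the bar.

Emit:
arm_command:
  motion:
    - [87,2,-16,0,7]
    - [87,4,-36,0,14]
    - [87,6,-56,0,21]
    - [87,8,-70,0,28]
    - [87,8,-77,0,35]

```text
time: 28.27
position: [0.5158, 0.2339, 0.2308]
tool_rot: [-1.705, -2.638, 0.001]
ft_force: [0.7, 0.6, 0.3]
grip_width: 0.998
grip_force: 0.0
```

Emit:
arm_command:
  motion:
    - [87,0,0,0,7]
    - [87,0,0,0,14]
    - [87,0,0,0,19.4]
    - [87,0,0,0,19.4]
    - [87,0,0,0,19.4]

```text
time: 28.68
position: [0.5167, 0.2357, 0.2306]
tool_rot: [-2.115, -2.323, 0.0]
ft_force: [-0.3, 0.1, 0.0]
grip_width: 0.995
grip_force: 0.0
```

```bash
python3 - <<'E'
from h import *
im,d,w,K,T=grab("wrist")
p=w[(w[...,2]>.12)&(w[...,2]<.132)&(np.hypot(w[...,0]-.515,w[...,1]-.235)<.15)]
print(len(p),cv2.minAreaRect((p[:,:2]*1000).astype(np.float32)),np.median(p,0))
print(plan(.5155,.235,.112,YAW+90))
E
```

```text
4533 ((488.9028625488281, 231.13088989257812), (66.48143768310547, 239.8511962890625), 4.585233211517334) [0.51180771 0.26315126 0.12672773]
(array([ -0.6,  -1.2, 118.6]), np.float64(0.8), array([0.5167, 0.2358, 0.2306]), np.float64(-1.0))
```

Emit:
arm_command:
  motion:
    - [87,-0.6,-1.2,10,0.5]
    - [87,-0.6,-1.2,40,0.5]
    - [87,-0.6,-1.2,75,0.5]
    - [87,-0.6,-1.2,100,0.5]
    - [87,-0.6,-1.2,112,0.5]

```text
time: 29.15
position: [0.513, 0.2338, 0.1143]
tool_rot: [-2.128, -2.309, 0.009]
ft_force: [-0.2, -0.2, -0.3]
grip_width: 0.995
grip_force: 0.0
```

Emit:
arm_command:
  motion:
    - [87,0,0,5,0]
    - [87,0,0,6.5,0]
    - [87,0,0,6.5,0]
    - [87,0,0,6.5,0]

```text
time: 29.48
position: [0.5169, 0.2356, 0.1138]
tool_rot: [2.129, 2.309, 0.004]
ft_force: [-0.9, -0.4, 0.3]
grip_width: 1.002
grip_force: 0.0
```

Emit:
arm_command:
  motion:
    - [60,0,0,0,0]
    - [50,0,0,0,0]
    - [40,0,0,0,0]
    - [30,0,0,0,0]
    - [24,0,0,0,0]
  newtons: 50

```text
time: 29.9
position: [0.5158, 0.2352, 0.1124]
tool_rot: [2.13, 2.309, 0.001]
ft_force: [-0.4, -0.1, -0.4]
grip_width: 0.706
grip_force: 0.0
```

Emit:
arm_command:
  motion:
    - [24,0,0,0,0]
    - [24,0,0,0,0]
    - [24,0,0,0,0]
    - [22,0,0,0,0]
    - [20,0,0,0,0]

```text
time: 30.32
position: [0.5157, 0.2351, 0.1121]
tool_rot: [2.13, 2.309, 0.0]
ft_force: [-0.3, 0.2, 0.8]
grip_width: 0.327
grip_force: 0.0
```

Emit:
arm_command:
  motion:
    - [18,0,0,0,0]
    - [16,0,0,0,0]
    - [13,0,0,0,0]
    - [9,0,0,0,0]
    - [5,0,0,0,0]

```text
time: 30.73
position: [0.5157, 0.2351, 0.1122]
tool_rot: [2.13, 2.309, 0.0]
ft_force: [-0.6, -0.2, -0.8]
grip_width: 0.104
grip_force: 0.0
```

Emit:
arm_command:
  motion:
    - [5,0,0,0,0]
    - [5,0,0,0,0]
    - [5,0,0,0,0]
    - [5,0,0,0,0]
    - [5,0,0,0,0]

```text
time: 31.15
position: [0.5157, 0.2351, 0.1122]
tool_rot: [2.13, 2.309, 0.0]
ft_force: [-0.0, -0.2, -0.2]
grip_width: 0.06
grip_force: 0.0
```

```bash
python3 - <<'E'
from h import *
s=get_state();print(s["grip_width"],s["grip_force"],s["torque"],plan(.5155,.235,.112,YAW+90))
E
```

```text
0.060143146264477365 0.0 [-0.10683756 -0.00081762  0.05502367] (array([-0.1, -0.2,  0.2]), np.float64(0.1), array([0.5157, 0.2351, 0.1122]), np.float64(-1.0))
```

The fingers shut without touching the bar, so the pads sit higher than the nominal tool frame says. That also explains the mill slip. I'll measure the fingertip height with the scene camera's depth.

```bash
python3 - <<'E'
from h import *
np.set_printoptions(precision=3,suppress=True)
im,d,w,K,T=grab("scene","sc2.png")
P=np.linalg.inv(T)
for z in np.arange(.26,.085,-.01):
    c=(P@[.5157,.2351,z,1])[:3];u,v=(K@c/c[2])[:2].round().astype(int)
    print(round(z,3),u,v,w[v,u],im[v,u],'| +-8px', w[v,u-8],w[v,u+8])
E
```

```text
0.26 438 126 [0.53  0.223 0.273] [26 17 20] | +-8px [0.512 0.214 0.263] [0.526 0.251 0.263]
0.25 438 130 [0.529 0.227 0.26 ] [21 15 16] | +-8px [0.517 0.212 0.256] [0.53  0.25  0.254]
0.24 437 133 [0.529 0.226 0.251] [32 27 26] | +-8px [0.517 0.21  0.247] [0.531 0.248 0.247]
0.23 436 136 [0.535 0.22  0.248] [23 20 26] | +-8px [0.516 0.21  0.237] [0.536 0.243 0.243]
0.22 436 140 [0.55  0.211 0.249] [27 26 26] | +-8px [0.512 0.215 0.222] [0.536 0.245 0.23 ]
0.21 435 143 [0.544 0.215 0.234] [44 37 28] | +-8px [0.531 0.2   0.229] [0.566 0.221 0.248]
0.2 434 146 [0.549 0.209 0.23 ] [30 29 28] | +-8px [0.531 0.199 0.22 ] [0.576 0.213 0.248]
0.19 434 149 [0.555 0.207 0.226] [49 40 31] | +-8px [0.534 0.198 0.213] [0.59  0.203 0.252]
0.18 433 152 [0.552 0.208 0.215] [45 36 27] | +-8px [ 0.306  0.359 -0.001] [0.547 0.235 0.203]
0.17 433 155 [0.528 0.227 0.183] [25 26 17] | +-8px [0.322 0.349 0.001] [0.58  0.212 0.224]
0.16 432 159 [0.529 0.226 0.171] [23 26 21] | +-8px [0.341 0.335 0.003] [ 0.355  0.384 -0.001]
0.15 431 162 [0.532 0.222 0.164] [24 24 19] | +-8px [ 0.348  0.329 -0.002] [0.413 0.339 0.043]
0.14 431 165 [0.529 0.226 0.151] [30 29 27] | +-8px [0.411 0.285 0.046] [0.512 0.265 0.127]
0.13 430 168 [0.525 0.228 0.138] [25 20 19] | +-8px [0.419 0.278 0.043] [0.521 0.257 0.126]
0.12 430 171 [0.525 0.23  0.127] [33 27 21] | +-8px [0.522 0.207 0.131] [0.519 0.26  0.114]
0.11 429 173 [0.522 0.23  0.118] [38 24 22] | +-8px [0.523 0.204 0.126] [0.422 0.333 0.011]
0.1 428 176 [0.419 0.305 0.005] [97 61 40] | +-8px [0.525 0.201 0.119] [0.43  0.325 0.008]
0.09 428 179 [0.434 0.295 0.009] [122  79  53] | +-8px [0.428 0.272 0.01 ] [0.44  0.32  0.006]
```

The scene depth shows the gripper body starting near z = 0.20 and the fingertips at about 0.13, roughly 32 mm above nominal and just over the bar. I'll open, go down 32 mm and grip again.

Emit:
arm_command:
  motion:
    - [87,0,0,0,0]
    - [87,0,0,0,0]
    - [87,0,0,0,0]
    - [87,0,0,0,0]
    - [87,0,0,0,0]

```text
time: 31.62
position: [0.5157, 0.2351, 0.1122]
tool_rot: [2.13, 2.309, 0.0]
ft_force: [1.1, 0.3, -0.5]
grip_width: 0.351
grip_force: 0.0
```

Emit:
arm_command:
  motion:
    - [87,0,0,0,0]
    - [87,0,0,0,0]
    - [87,0,0,0,0]
    - [87,0,0,0,0]
    - [87,0,0,0,0]

```text
time: 32.03
position: [0.5157, 0.2351, 0.1122]
tool_rot: [2.13, 2.309, 0.0]
ft_force: [-0.2, -0.1, 0.5]
grip_width: 0.731
grip_force: 0.0
```

Emit:
arm_command:
  motion:
    - [87,0,0,2,0]
    - [87,0,0,5,0]
    - [87,0,0,9,0]
    - [87,0,0,13,0]
    - [87,0,0,17,0]

```text
time: 32.45
position: [0.5155, 0.235, 0.0945]
tool_rot: [-2.13, -2.309, 0.001]
ft_force: [0.9, 0.1, 0.0]
grip_width: 0.989
grip_force: 0.0
```

Emit:
arm_command:
  motion:
    - [87,0,0,4,0]
    - [87,0,0,8,0]
    - [87,0,0,11,0]
    - [87,0,0,14,0]
    - [87,0,0,15,0]

```text
time: 32.87
position: [0.5154, 0.235, 0.0796]
tool_rot: [-2.13, -2.309, 0.001]
ft_force: [-0.2, -0.5, 0.5]
grip_width: 1.0
grip_force: 0.0
```

Emit:
arm_command:
  motion:
    - [70,0,0,0,0]
    - [60,0,0,0,0]
    - [50,0,0,0,0]
    - [40,0,0,0,0]
    - [30,0,0,0,0]
  newtons: 15

```text
time: 33.28
position: [0.5159, 0.2352, 0.0804]
tool_rot: [2.13, 2.309, 0.001]
ft_force: [-0.5, 0.9, -0.1]
grip_width: 0.707
grip_force: 0.0
```

Emit:
arm_command:
  motion:
    - [26,0,0,0,0]
    - [24,0,0,0,0]
    - [22,0,0,0,0]
    - [20,0,0,0,0]
    - [18,0,0,0,0]

```text
time: 33.7
position: [0.5157, 0.2351, 0.0802]
tool_rot: [2.13, 2.309, 0.0]
ft_force: [-0.7, 0.3, 0.2]
grip_width: 0.326
grip_force: 0.0
```

Emit:
arm_command:
  motion:
    - [16,0,0,0,0]
    - [14,0,0,0,0]
    - [11,0,0,0,0]
    - [8,0,0,0,0]
    - [5,0,0,0,0]

```text
time: 34.12
position: [0.5144, 0.235, 0.0801]
tool_rot: [-2.129, -2.308, 0.003]
ft_force: [-5.1, -1.4, 3.3]
grip_width: 0.184
grip_force: 15.0
```

The bar is gripped (16 mm read). Now I'll firm up the grip and lift slowly.

Emit:
arm_command:
  motion:
    - [5,0,0,0,0]
    - [5,0,0,0,0]
    - [5,0,0,0,0]
    - [5,0,0,0,0]
    - [5,0,0,0,0]
  newtons: 55

```text
time: 34.53
position: [0.5145, 0.235, 0.0801]
tool_rot: [-2.129, -2.308, 0.003]
ft_force: [-5.3, -0.4, 3.4]
grip_width: 0.177
grip_force: 55.0
```

Emit:
arm_command:
  motion:
    - [5,0,0,-1,0]
    - [5,0,0,-2,0]
    - [5,0,0,-4,0]
    - [5,0,0,-6,0]
    - [5,0,0,-8,0]

```text
time: 34.95
position: [0.5156, 0.2348, 0.0878]
tool_rot: [2.13, 2.309, -0.001]
ft_force: [0.2, 0.2, -8.0]
grip_width: 0.18
grip_force: 55.0
```

```bash
python3 - <<'E'
from h import *
s=get_state();print({k:s[k] for k in("position","tool_rot","ft_force","torque","grip_width","grip_force")})
E
```

```text
{'position': array([0.51556253, 0.23478533, 0.08776376]), 'tool_rot': array([ 2.13028433e+00,  2.30869339e+00, -1.13420803e-03]), 'ft_force': array([ 0.16087835,  0.18662845, -7.99087327]), 'torque': array([-0.05248169,  0.11126521,  0.01010605]), 'grip_width': 0.180089405415916, 'grip_force': 54.987956676632166}
```

Carrying 8 N out of an expected 7.4 N, so all of it is off the glass. Continuing slowly to 10 cm.

Emit:
arm_command:
  motion:
    - [5,0,0,-3,0]
    - [5,0,0,-7,0]
    - [5,0,0,-11,0]
    - [5,0,0,-15,0]
    - [5,0,0,-19,0]

```text
time: 35.37
position: [0.5158, 0.2352, 0.1078]
tool_rot: [2.13, 2.309, 0.001]
ft_force: [0.4, 0.4, -6.0]
grip_width: 0.181
grip_force: 55.0
```

Emit:
arm_command:
  motion:
    - [5,0,0,-5,0]
    - [5,0,0,-10,0]
    - [5,0,0,-15,0]
    - [5,0,0,-20,0]
    - [5,0,0,-25,0]

```text
time: 35.78
position: [0.5157, 0.2351, 0.1328]
tool_rot: [2.13, 2.309, 0.0]
ft_force: [0.3, -0.3, -8.4]
grip_width: 0.18
grip_force: 55.0
```

Emit:
arm_command:
  motion:
    - [5,0,0,-5,0]
    - [5,0,0,-10,0]
    - [5,0,0,-15,0]
    - [5,0,0,-20,0]
    - [5,0,0,-25,0]

```text
time: 36.2
position: [0.5157, 0.235, 0.1577]
tool_rot: [2.13, 2.309, 0.0]
ft_force: [-0.7, 0.0, -8.0]
grip_width: 0.178
grip_force: 55.0
```

Emit:
arm_command:
  motion:
    - [5,0,0,-5,0]
    - [5,0,0,-10,0]
    - [5,0,0,-15,0]
    - [5,0,0,-20,0]
    - [5,0,0,-23,0]

```text
time: 36.62
position: [0.516, 0.2352, 0.181]
tool_rot: [2.13, 2.309, 0.001]
ft_force: [-0.1, 0.8, -7.2]
grip_width: 0.178
grip_force: 55.0
```

Emit:
arm_command:
  motion:
    - [5,0,0,-1,0]
    - [5,0,0,-2,0]
    - [5,0,0,-2,0]
    - [5,0,0,-2,0]
    - [5,0,0,-2,0]

```text
time: 37.03
position: [0.5155, 0.235, 0.1818]
tool_rot: [-2.13, -2.309, 0.001]
ft_force: [0.9, -0.9, -7.1]
grip_width: 0.179
grip_force: 55.0
```

Emit:
arm_command:
  motion:
    - [5,0,0,0,0]
    - [5,0,0,0,0]
    - [5,0,0,0,0]
    - [5,0,0,0,0]
    - [5,0,0,0,0]

```text
time: 37.45
position: [0.5157, 0.2351, 0.1822]
tool_rot: [2.13, 2.309, 0.0]
ft_force: [0.1, -0.7, -7.1]
grip_width: 0.181
grip_force: 55.0
```

```bash
python3 - <<'E'
from h import *
np.set_printoptions(precision=3,suppress=True)
s=get_state();print({k:s[k] for k in("position","tool_rot","ft_force","qd","grip_width","grip_force")})
im,d,w,K,T=grab("scene")
cv2.imwrite('pics/end.png',cv2.resize(im[60:260,180:520],None,fx=2.2,fy=2.2)[:,:,::-1])
q=np.load('/tmp/scene.npz')['w']
im,d,w,K,T=grab("top")
m=(w[...,2]>.125)&(w[...,2]<.155)&(abs(w[...,0]-.515)<.12)&(abs(w[...,1]-.235)<.14);p=w[m]
A=np.c_[p[:,:2],np.ones(len(p))];f=(np.hypot(p[:,0]-.515,p[:,1]-.235)>.09)
c=np.linalg.lstsq(A[f],p[f,2],rcond=None)[0];print("rim tilt deg",np.degrees(c[:2]),p[f,2].mean())
E
```

```text
{'position': array([0.516, 0.235, 0.182]), 'tool_rot': array([2.13 , 2.309, 0.   ]), 'ft_force': array([ 0.121, -0.716, -7.126]), 'qd': array([-0.   , -0.001, -0.001, -0.   ,  0.001,  0.001,  0.002]), 'grip_width': 0.1811940477159262, 'grip_force': 54.987948797643185}
rim tilt deg [0.115 1.006] 0.14186478969563449
```

View pics/end.png

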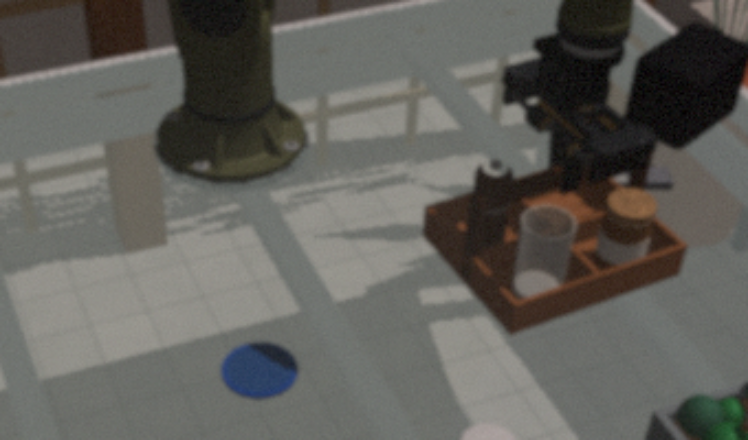

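The caddy hangs about 10 cm up and level to about 1°. The mill (490,205), tumbler (545,250) and candle (630,225) all stand in it. Handing in.

```bash
python3 -c "from bench import close_job; print(close_job())"
```

```text
the job is handed in; nothing more can be done
None
```

The job is handed in: the caddy is held still about 10 cm above the glass, level to about 1°, with the tumbler, candle jar and mill standing upright in it and no contact felt with the other things on the bench (their final positions were not re-measured).

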